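Set the damper cradle one notch wider

ROBOT

A 6-joint arm with a two-finger parallel gripper is mounted at the origin on the work surface. World frame = base frame: x ahead of the robot, y to its left, z up, the work surface at z = 0. Lengths are in m, angles in degrees, forces in N, time in s.
With the tool pointing down it reaches from about 0.325 to 0.85 m from the base axis. Payload 15.5 kg.
Tool frame: the origin (TCP) lies midway between the tips of the shut fingers; the grasp point (between the pads) lies 19 mm behind it; y points along the fingers, x is the direction in which the jaws open and shut, and the axes are right-handed (so a half turn about y gives the same grasp; the last joint's range is limited). The gripper opens to 91 mm and grips with 3 to 60 N. Pads are 32 mm wide; open, the fingers measure 118 mm over their backs; the gripper's body (76 mm by 178 mm) begins 60 mm behind the grasp point.
Start: joints at [62.825, 28.281, 77.091, -0, 74.628, -5.472], TCP at [0.231, 0.581, 0.214] pointing down, gripper open.
Joint ranges: [-166.48, 166.48], [-47.26, 123.95], [12.59, 153.08], [-70.14, 250.14], [6.76, 159.57], [-176.63, 176.63]. Speed limits (degrees/s): [108.29, 108.29, 147.25, 172.46, 172.46, 172.46].

INTERFACE

Orientations are given as a 3x3 rotation matrix whose columns are the frame's x, y, z axes.
In Python, from bench import ctrl gives the robot as it stands. The module is installed in compiled form; this text tells all that it offers. Calls block until the motion is done:
- ctrl.goto(position, orientation): joint-space move of the TCP to a pose.
- ctrl.move_l(position, vel=0.15, ori=None, contact_N=None): straight line of the TCP; ori=None keeps the orientation; vel is the mean speed in m/s. With contact_N (N) it stops when the force on the tool has changed by that much, and returns True; else False.
- ctrl.movej(angles): joint-space move.
- ctrl.command_gripper(opening): opening from 0.0 (shut) to 1.0 (fully open); the grip force is fixed at half the most; returns when the fingers have stopped.
- ctrl.sleep(seconds).
- ctrl.ik(position, orientation): joint angles nearest the present ones, or None.
- ctrl.read_camera(name): name is "scene" or "top" or "wrist"; returns the picture (420x560x3 uint8, blue, green, red); there is no depth.
- ctrl.camera_params(name): a dict with "fx", "fy", "cx", "cy" (pixels), "pose" (4x4, takes a point from camera to world coordinates); the wrist camera has in their place "T_tool_cam" (4x4, takes a point from camera to tool coordinates, whose origin is the TCP and whose axes are the tool frame's). Camera axes: x right, y up, looking along -z (the intrinsics and any distortion apply to the point x, -y, -z); pixel columns grow to the right and rows downward; lengths in m; the calibration is good to about 2 mm. A picture is of the moment at which its call begins: read the wrist's pose just before it. camera_params takes no time and is no camera call.
A pose or a line that the arm cannot do raises ctrl.MotionError and nothing moves.
- ctrl.sign_off(): hands the job in, once; it reports no verdict.
Readings, each from a call of its own:
- ctrl.current_t(): time.
- ctrl.current_q(): joint angles.
- ctrl.current_dq(): joint speeds.
- ctrl.current_effort(): joint torques, N m.
- ctrl.current_tool_pos(): TCP position.
- ctrl.current_eef_rot(): TCP orientation.
- ctrl.current_contact_force(): force on the tool from outside, world axes, zero at the start.
- ctrl.current_wrist_torque(): the same for the moment, N m.
- ctrl.current_grip_width(): opening from 0.0 (shut) to 1.0 (fully open).
Only numpy, scipy, OpenCV 4.12 (cv2) and the standard library are available. Lean on these libraries where they do the work, as an engineer would, in place of code of your own. Each camera call takes 0.05 s, during which the arm holds its last target. There are 200 camera calls.

TASK

A longer shock absorber is coming onto the bench cradle, the pin-notched rail with the V-grooved rests. Squeeze the latch tab of its sliding V-rest, slide the rest one notch away from the fixed V-block, and let go there so that the tab springs back out with its tooth in that next gap between the rail's pins. Leave the similar rail with the plain square-topped stop as it is: its slider stays in the notch it is in.

Things in the scene. Friction and masses are not known exactly. Their poses are not given: they have to be found in the camera images.
- cradle: Damper cradle: dark steel plate 86 x 220 x 12 mm fixed to the bench, carrying a fixed V-block and a sliding V-rest. Origin: centre of its underside, on the bench. y axis: along the slide, from the fixed V-block to the open end; z up. Along its -x edge stand four 10 mm steel pins, 36 mm apart, tops at 35 mm: the three gaps are the notches. The rest starts in the gap nearest the V-block.
- fixed_block (a point): Top centre of the cradle's fixed dark V-block, 90 mm above the bench; it is 70 mm wide, 14 mm thick, with a V groove on top, and stands across the cradle's -y end.
- rest (a joint): Slide of the V-rest along the cradle's +y (away from the V-block), m: 0 = middle of the starting notch, 0.036 the next, 0.072 the last; range -0.012 to 0.084. Latched it has 9 mm of play each way. Let go off-centre, the round pins guide the latch tooth (8 mm pin under the tab) into the nearer gap, unless it is almost on a pin's crest. Friction 1 to 2 N when unlatched.
- rest_tab (a joint): Latch tab of the V-rest, m: 0 = out (locked), 0.012 = fully in; unlocks beyond about 0.011, so press it right in. Steel plate 30 mm wide along the slide, 5 mm thick, from 40 to 84 mm above the bench, on the -x side of the grip lug; it moves towards the cradle's +x. Spring 3 N at first, 6 N fully in.
- rest_grip (a point): Where to squeeze the V-rest, 64 mm above the bench: aluminium lug (26 mm across, 36 mm along the slide, top 84 mm) with the tab beside it. From here along the cradle's x: tab face -26 mm (out) or -14 mm (in), lug's far face +18 mm; 44 mm over both, 32 squeezed. 10 to 30 N from above does it. The slider's V-plate (70 mm wide, top 90 mm) stands 33 to 45 mm away towards -y; +y is clear.
- stop (a joint): Slide of the plain square-topped stop on the other, similar rail, same meaning as rest. To be left in its starting notch, around 0.
- stop_grip (a point): Grip of that other slider, the one to leave alone, 64 mm above the bench; its slider and end block have flat tops, no V groove, and are narrower (50 mm) and lower (72 mm).
Not all that is in view belongs to the job. Leave any turquoise look-alike of the part that bears stop alone.

How it is judged:
By the outcome, as a careful person would: the job done as asked, in the order asked, and still so for the second after the job is handed in, with the robot touching nothing.
It also fails if it takes over 32 s, if anything falls off the work surface, if the arm or the gripper's body presses on something with over 40 N, if the wrist force passes 120 N, or if a joint passes its speed limit or range.

## Working session

There is one attempt and no reset: what is moved stays moved. The work goes in short steps, each a Python script; the robot and the scene stay as the last script left them, time stands still between calls to the robot, and variables do not carry over. Pictures are saved under pics/ and viewed, about 8 in all and at most 12, crops included, and the job is handed in when it is done.

```bash
mkdir -p pics
python3 - <<'E'
from bench import ctrl
import cv2,numpy as np
for n in ("scene","top"):
    im=ctrl.read_camera(n); cv2.imwrite(f"pics/{n}0.png",im)
    p=ctrl.camera_params(n); print(n,{k:(np.round(v,4).tolist() if not isinstance(v,str) else v) for k,v in p.items()})
print(ctrl.current_t(),np.round(ctrl.current_eef_rot(),3).tolist(),{k:np.round(v,4).tolist() for k,v in ctrl.camera_params("wrist").items()})
E
```

```text
scene {'fx': 520.6077, 'fy': 520.6077, 'cx': 278.5989, 'cy': 214.3471, 'pose': [[0.5513, -0.5356, 0.6397, 1.2447], [0.8342, 0.3394, -0.4348, -0.7112], [0.0158, 0.7733, 0.6339, 0.8843], [0.0, 0.0, 0.0, 1.0]]}
top {'fx': 436.1651, 'fy': 436.1651, 'cx': 279.9191, 'cy': 212.448, 'pose': [[0.0009, 0.9848, -0.1737, 0.2446], [-0.9999, -0.0011, -0.0113, -0.173], [-0.0114, 0.1737, 0.9847, 1.0869], [0.0, 0.0, 0.0, 1.0]]}
0.1 [[0.37, -0.001, -0.929], [0.929, -0.001, 0.37], [-0.001, -1.0, 0.0]] {'fx': 311.67, 'fy': 311.67, 'cx': 275.7727, 'cy': 213.4848, 'T_tool_cam': [[1.0, -0.0002, 0.0004, 0.001], [0.0004, 0.273, -0.962, -0.1711], [0.0001, 0.962, 0.273, 0.0764], [0.0, 0.0, 0.0, 1.0]]}
```

View pics/scene0.png

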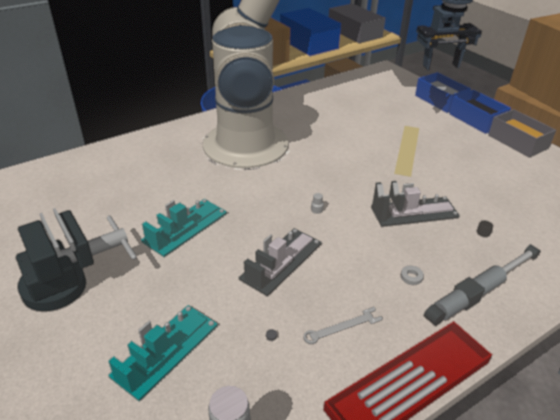

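View pics/top0.png

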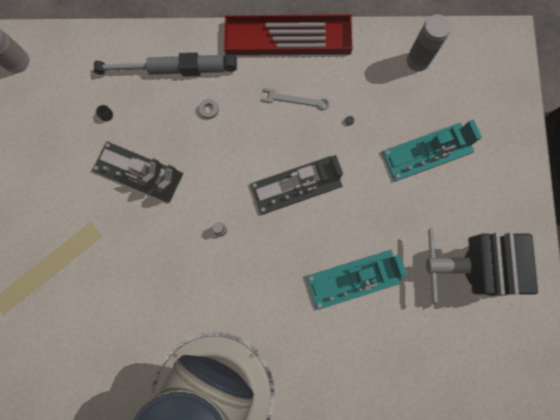

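Candidates are two dark rails: A at top (297,184) / scene (280,258), and B at top (137,172) / scene (413,203). The two turquoise ones are look-alikes. I'll enlarge A and B to see which has the V grooves.

Run:
```python
import cv2,numpy as np
s=cv2.imread("pics/scene0.png");t=cv2.imread("pics/top0.png")
c=[s[215:300,230:330],s[165:250,365:465],t[140:225,245:345],t[130:215,85:185]]
c=[cv2.resize(x,(400,300) if 0 else None,fx=4,fy=3.5 if 0 else 4,interpolation=cv2.INTER_CUBIC)[:300*2] for x in c]
m=np.vstack([np.hstack(c[:2]),np.hstack(c[2:])]);m=cv2.resize(m,(700,595));cv2.imwrite("pics/crop1.png",m)
```

```text
(no output)
```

View pics/crop1.png

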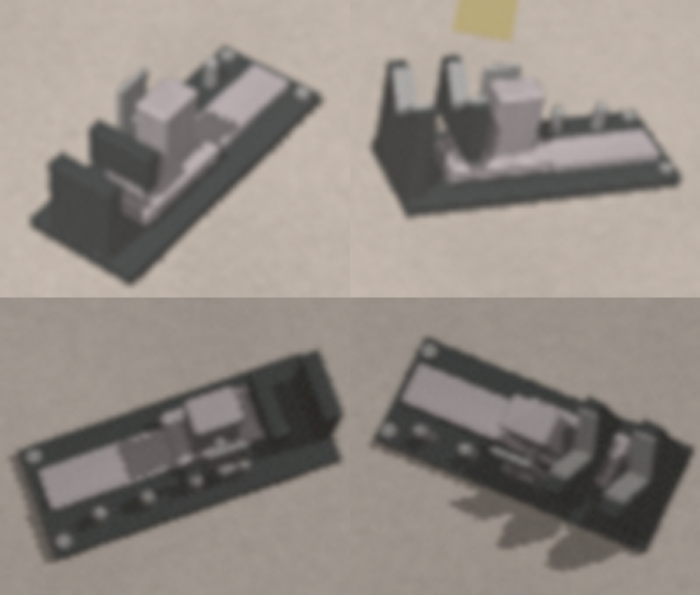

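B is the cradle: it has pale V-groove flanks on both tall plates, while A's tops are flat and lower. B's plate corners in the top image are about (107.9,141.6), (91.6,172.1), (168.7,202.1) and (183,173.6). The pins lie on the lower side and the open end is to the left.

```bash
cat > h.py <<'E'
from bench import ctrl
import cv2,numpy as np
def campose(n,pos=None,rot=None):
    p=ctrl.camera_params(n)
    if n!="wrist": return p,np.array(p["pose"])
    T=np.eye(4);T[:3,:3]=rot;T[:3,3]=pos
    return p,T@np.array(p["T_tool_cam"])
def ray(p,T,uv,z):
    d=T[:3,:3]@np.array([(uv[0]-p["cx"])/p["fx"],-(uv[1]-p["cy"])/p["fy"],-1]);o=T[:3,3]
    return o+d*(z-o[2])/d[2]
def proj(p,T,P):
    c=T[:3,:3].T@(np.asarray(P)-T[:3,3]); return np.array([p["cx"]+p["fx"]*c[0]/-c[2],p["cy"]+p["fy"]*c[1]/c[2]])
def ori(cy,s=1):
    y=np.array([cy[0],cy[1],0])/np.hypot(*cy[:2]);x=np.cross(y,[0,0,1])*s
    d=np.array([0,0,-1.]);return np.column_stack([x,d,np.cross(x,d)])
E
python3 - <<'E'
from h import *
p,T=campose("top")
P=[ray(p,T,q,.012) for q in [(107.9,141.6),(91.6,172.1),(168.7,202.1),(183,173.6)]]
print(np.round(P,3).tolist(),[round(np.linalg.norm(P[i]-P[i-1]),3) for i in range(4)])
c=np.mean(P,0);cy=(P[0]-P[3])+(P[1]-P[2]);cy/=np.linalg.norm(cy);print(c,cy)
# grip estimate: refine later; lug top centre pixel crop (530,412)
g=ray(p,T,(85+180/3.5,130+(412-297.5)/3.5),.084);print("lug",g)
for s in (1,-1): print(s,ctrl.ik([g[0],g[1],.18],ori(cy,s)))
E
```

```text
[[0.621, 0.285, 0.012], [0.539, 0.321, 0.012], [0.461, 0.12, 0.012], [0.535, 0.087, 0.012]] [np.float64(0.216), np.float64(0.089), np.float64(0.216), np.float64(0.081)]
[0.53906157 0.20311745 0.012     ] [0.38042192 0.92481304 0.        ]
lug [0.54264308 0.18199864 0.084     ]
1 [ 1.25639271e+01  2.60912367e+01  8.71318599e+01 -2.54444375e-14
  6.67769034e+01  3.49237470e+01]
-1 [ 1.25639271e+01  2.60912367e+01  8.71318599e+01 -2.54444375e-14
  6.67769034e+01 -1.45076253e+02]
```

Sizes match (86 x 220 mm). Next I move above it and look with the wrist camera.

Run:
```python
from h import *
R=ori([.3804,.9248]);ctrl.goto([.543,.182,.19],R)
pos,rot=ctrl.current_tool_pos(),ctrl.current_eef_rot();im=ctrl.read_camera("wrist")
np.savez("w1.npz",pos=pos,rot=rot);cv2.imwrite("pics/w1.png",im)
p,T=campose("wrist",pos,rot);print(ctrl.current_t(),pos,proj(p,T,[.543,.182,.084]),ctrl.current_contact_force())
```

```text
1.9917 [0.54278815 0.18287125 0.19006137] [275.43176829 213.6284449 ] [-0.13774881  0.02965271 -0.1722923 ]
```

View pics/w1.png

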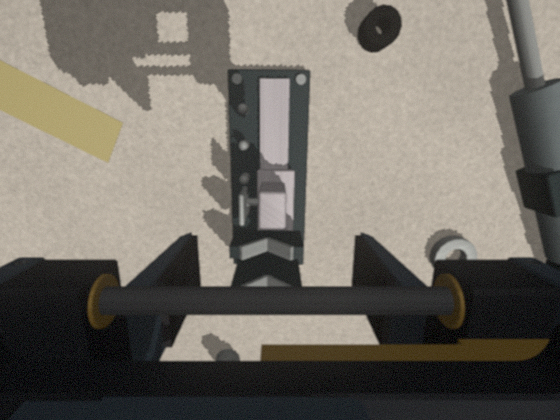

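The cradle is nearly aligned with the image. The lug top is about (258–286, 190–229), the tab (243, 205) and the V plates at y≈245 and 275. One enlarged crop will refine this.

Run:
```python
import cv2
i=cv2.imread("pics/w1.png")[60:270,220:320]
i=cv2.resize(i[100:],None,fx=5,fy=5,interpolation=cv2.INTER_CUBIC);cv2.imwrite("pics/crop2.png",i)
```

```text
(no output)
```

View pics/crop2.png

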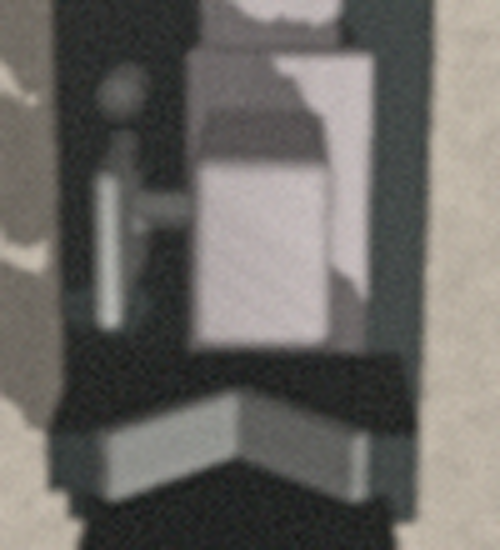

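Run:
```python
from h import *
w=np.load("w1.npz");p,T=campose("wrist",w["pos"],w["rot"])
f=lambda a,z:np.array([ray(p,T,(220+u/5,160+v/5),z) for u,v in a])
L=f([(198,163),(328,163),(330,348),(190,348)],.084);B=f([(94,172),(121,172),(122,330),(97,330)],.084)
E=np.array([ray(p,T,q,.012) for q in [(228.5,70),(233,226),(309,71),(304,226)]])
for n,a,b in(("left",E[0],E[1]),("right",E[2],E[3]),("lugL",L[0],L[3]),("lugR",L[1],L[2]),("tabL",B[0],B[3])):
    d=a-b;print(n,np.degrees(np.arctan2(d[1],d[0])).round(2),np.linalg.norm(d).round(4))
print("plate width",np.linalg.norm(E[0]-E[2]),"lug w",np.linalg.norm(L[0]-L[1]),np.linalg.norm(L[2]-L[3]))
R=w["rot"];print("toolz ang",np.degrees(np.arctan2(R[1,2],R[0,2])))
for n,a in(("lug",L),("tab",B)): print(n,a.mean(0),((a-w["pos"])@R).round(4).tolist())
```

```text
left 67.16 0.169
right 67.41 0.168
lugL 64.51 0.0355
lugR 68.85 0.0354
tabL 66.95 0.0302
plate width 0.08293368861914126 lug w 0.02359142973504474 0.026278653538208928
toolz ang 67.74164124748332
lug [0.5411259  0.18506429 0.084     ] [[-0.0138, 0.1061, 0.0191], [0.0098, 0.1061, 0.0191], [0.0104, 0.1061, -0.0163], [-0.0158, 0.1061, -0.0163]]
tab [0.51537245 0.19661261 0.084     ] [[-0.0328, 0.1061, 0.0174], [-0.0279, 0.1061, 0.0174], [-0.0285, 0.1061, -0.0128], [-0.0332, 0.1061, -0.0128]]
```

Tab-to-lug width measures 43 mm (44 expected), lug 26 x 35.5 mm and angle 67.3°, so the numbers agree. I descend with a contact guard and squeeze.

Run:
```python
from h import *
w=np.load("w1.npz");a=np.radians(67.3);cy=np.array([np.cos(a),np.sin(a)]);R=ori(cy)
t=w["pos"]+w["rot"]@[-.0055,0,.002]
np.savez("g.npz",R=R,cy=cy,t=t)
ctrl.move_l([t[0],t[1],.12],vel=.15,ori=R)
f0=np.array(ctrl.current_contact_force())
print(ctrl.move_l([t[0],t[1],.047],vel=.08,contact_N=12),ctrl.current_tool_pos(),ctrl.current_contact_force())
ctrl.command_gripper(0.0)
print("width mm",ctrl.current_grip_width()*91,"F tool",R.T@(np.array(ctrl.current_contact_force())-f0),ctrl.current_t())
```

```text
False [0.53877331 0.18688138 0.0474467 ] [0.32147703 0.38964954 0.2304652 ]
width mm 31.011893340891987 F tool [-7.4500717  -6.16128178  0.62488753] 4.6083
```

Width 31 mm means the tab is fully in. I locate the next gap from the pin tops and slide the rest there.

Run:
```python
from h import *
w=np.load("w1.npz");g=np.load("g.npz");p,T=campose("wrist",w["pos"],w["rot"]);R=g["R"];cy=g["cy"]
pins=np.array([ray(p,T,q,.035) for q in [(244.4,178),(244,146),(242,107)]])
s=(pins-w["pos"])@R; print("pins tool",s.round(4).tolist())
t=((g["t"]-w["pos"])@R)[2]
tab=((np.array([.51537245,.19661261,0])-w["pos"])@R)[2]
gap=(s[0,2]+s[1,2])/2
d=gap-tab; print("tab",tab,"gap2",gap,"needed travel",d)
if not .026<d<.046: raise SystemExit("check")
d=float(np.clip(d,.032,.040))
P=np.array(ctrl.current_tool_pos())
q=P+np.r_[cy*d,0]
print(ctrl.move_l(q,vel=.04,contact_N=25),"moved",(np.array(ctrl.current_tool_pos())-P)[:2]@cy,"w",ctrl.current_grip_width()*91,
 "F",R.T@np.array(ctrl.current_contact_force()),ctrl.current_t())
ctrl.sleep(.2)
im=ctrl.read_camera("wrist");cv2.imwrite("pics/w2.png",im)
```

```text
pins tool [[-0.0325, 0.1551, 0.0241], [-0.0322, 0.1551, 0.0571], [-0.0334, 0.1551, 0.095]]
tab 0.002097040865995528 gap2 0.04060357562520992 needed travel 0.038506534759214395
False moved 0.03853919323533639 w 31.496013898745815 F [-3.01252638 -1.91630574  1.19137629] 5.7167
```

View pics/w2.png

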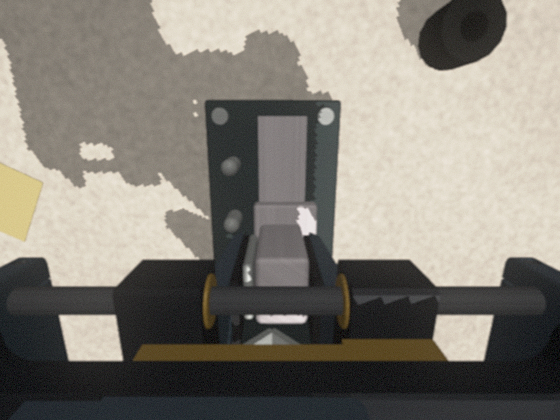

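The rest came along with the gripper; two pins, at (232,165) and (233,220), remain ahead of it. I release, lift and check.

Run:
```python
from h import *
ctrl.command_gripper(1.0);ctrl.sleep(.3)
P=np.array(ctrl.current_tool_pos());print(ctrl.current_grip_width(),ctrl.current_contact_force())
ctrl.move_l([P[0],P[1],.19],vel=.12)
ctrl.sleep(.3)
pos,rot=ctrl.current_tool_pos(),ctrl.current_eef_rot();im=ctrl.read_camera("wrist");np.savez("w3.npz",pos=pos,rot=rot)
t=ctrl.read_camera("top");cv2.imwrite("pics/w3.png",im)
a=cv2.resize(im[40:290,190:340],(480,800));b=cv2.resize(t[130:225,80:350],None,fx=2,fy=2)
a=cv2.resize(im[60:260,200:330],(390,600),interpolation=cv2.INTER_CUBIC)
b=cv2.resize(np.vstack([t[140:225,245:345],t[130:215,85:185]]),(353,600),interpolation=cv2.INTER_CUBIC)
cv2.imwrite("pics/c3.png",np.hstack([a,b]));print(ctrl.current_t())
```

```text
0.9987207795207402 [ 0.09792081 -0.15187439 -0.31969169]
9.0167
```

View pics/c3.png

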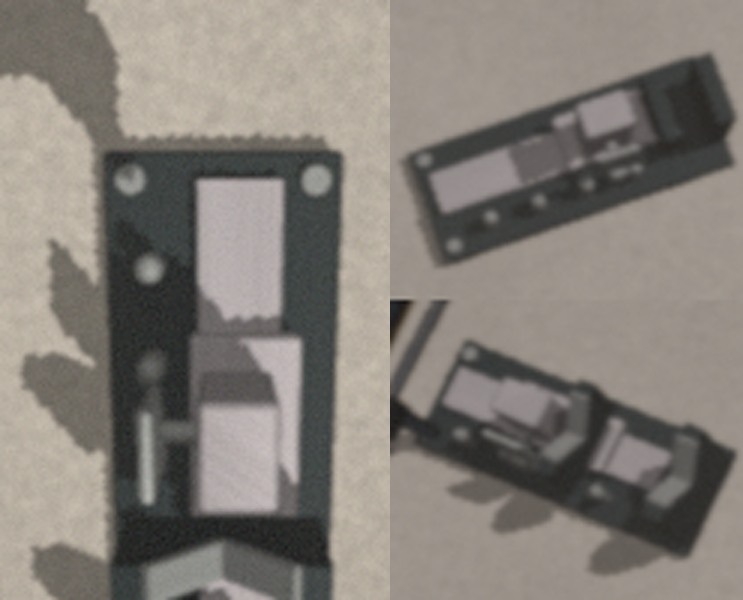

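The tab stands clear of the lug with its rod showing, and two pins remain towards the open end. The other rail looks unchanged. I check the numbers, then hand in.

Run:
```python
from h import *
w=np.load("w3.npz");p,T=campose("wrist",w["pos"],w["rot"]);f=lambda u,v,z:((ray(p,T,(200+u/3,60+v/3),z)-w["pos"])@w["rot"])[[0,2]]
ta,tb=f(138,412,.084),f(138,502,.084);lg=(f(277,405,.084)+f(280,513,.084))/2
pn=[f(150,268,.035),f(151,367,.035)]
wd=lg[0]-(ta[0]+tb[0])/2
# pin seen ahead: last-but-one pin; gap2 centre 18 mm behind it
e=(ta[1]+tb[1])/2-(pn[1][1]-.018)
print("width over tab+lug",wd,"pin pitch",pn[0][1]-pn[1][1],"offset from gap2 centre",e,ctrl.current_contact_force())
if wd>.040 and abs(e)<.009: ctrl.sign_off();print("signed",ctrl.current_t())
```

```text
width over tab+lug 0.043233448226389845 pin pitch 0.03425951114174028 offset from gap2 centre -0.0013561084648743664 [ 0.12050027 -0.29522718  0.77406952]
the job is handed in; nothing more can be done
the job is handed in; nothing more can be done
```

I squeezed the V-rest's latch tab, slid the rest one notch (38.5 mm of hand travel) away from the fixed V-block and let go there. I then lifted clear and handed the job in. The robot's clock read about 9 s just before hand-in, against the 32 s limit.

- **Squeeze:** the grip closed to about 31 mm (32 mm expected), so the tab was fully in. The highest force I read on the tool was about 10 N.
- **Tab after release:** it measures 43 mm over tab and lug, against 44 mm for out, so the tab has sprung back.
- **Position:** the tab is about 1.4 mm from the middle of the second gap.
- **Other rail:** the square-topped stop and the turquoise look-alikes were not touched. The stop's slider looks unchanged in the top view.

No check failed. The pin spacing measured 34 mm against the true 36 mm, which is within the camera's accuracy.

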